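True up the space-bar bail on its stand

TASK

The nickel space-bar bail lies crooked on the truing stand: one end is in its V-notch, the other is up on the flat beside its notch. Swing it round, without lifting it off the stand, until both its ends lie down in the two notches, and slide it along them until its end butts against the brass stop. Leave the other things on the desk where they are.

Things in the scene. Friction and masses are not known exactly. Their poses are not given: they have to be found in the camera images.
- stand: Truing stand, fixed: cast bed 244 x 104 x 16 mm (x -114 to 130), two upright plates (standards) 10 mm thick, 104 mm wide, at its x = -70 and +70 mm, flat tops 88 mm above the desk. Each top has a V-notch at y = 0 running along x, 24 mm wide at the top, flanks at 45 degrees. Origin on the desk midway between the standards; x points along the notches towards the brass stop, z up.
- notch_far (a point): Notch of the standard away from the brass stop: the point in the middle of the 10 mm plate where the axis of a seated 8 mm rod lies, 81.7 mm above the desk (6.3 mm below the flat top).
- notch_stop (a point): The same point of the other notch, in the standard next to the brass stop.
- stop_face (a point): Brass end stop, a disc 18 mm across on a 94 mm high post at the end of the bed: the centre of its face, 28 mm beyond notch_stop and 81.7 mm above the desk. It faces along the stand's -x towards the notches.
- bail_far_end (a point): The bail's tip away from the brass stop, on the rod's axis. This end at first lies up on the flat top of its standard, to the stand's +y side of the notch (tip 25 to 60 mm from the notch line), and sticks out 22 to 36 mm past the standard's outer face.
- bail_stop_end (a point): The other tip of the bail, next to the brass stop; this end at first already lies in its notch, its tip 9 to 16 mm short of the stop face.
- bail: Space-bar bail, loose, about 0.12 kg: nickel-plated bent rod 8 mm thick, 196 mm tip to tip, rounded tips. Two straight ends, 58 mm long, in one line along its x; between them a U-bend 80 mm wide hangs 38 mm down (50 mm with two small lugs) between the standards. It slides easily and drops into a notch when pushed across it. Origin on the axis, 16 mm from the tip next to the stop.
- bail_mid (a point): The point half-way between the two tips, on the line that joins them (empty space: the U hangs below it).
- chest: Small olive steel tool chest, closed, with a brass cam lock on its front: 130 x 220 mm, 105 mm high, a carrying handle to 116 mm; heavy, does not move. Origin under its centre; front faces its -x. A bystander.
- bending_iron: Bending iron, 200 mm long, 28 mm thick: turned wooden handle and dark steel shank, lying along its x. Origin on the desk under its middle. Loose bystander.
- feed_roll: Black rubber feed roll, 30 mm thick and 70 mm long on a 120 mm steel axle along its x. Origin on the desk under its middle. Loose bystander, rolls easily.
- typebar_guide: Chrome half-round slotted typebar guide, about 126 x 72 mm, 10 mm thick, lying flat. Origin on the desk near its middle. Loose bystander.
Not all that is in view belongs to the job. Leave any orange or purple look-alike of the bail alone.

How it is judged:
On the way:
1. both ends of the bail lie down in their notches (z of bail_far_end in the frame of stand between 0.0787 and 0.0842 m and y of bail_far_end in the frame of stand between -0.0035 and 0.0035 m and z of bail_stop_end in the frame of stand between 0.0787 and 0.0842 m and y of bail_stop_end in the frame of stand between -0.0035 and 0.0035 m), for 0.2 s.
At the end, for the whole second after the job is handed in: Both ends of the bail lie in their V-notches (each tip within 2.5 mm of its seated height and 3.5 mm of the notch line), the tip next to the brass stop touches the stop (gap under 2.5 mm), and the bail is at rest (all of step 1 and x of bail_stop_end in the frame of stand above 0.0955 m and linear speed of bail below 0.02 m/s and angular speed of bail below 0.3 rad/s).
It fails at once if the bail is lifted off the stand (its mid-point more than 30 mm above its seated height) (z of bail_mid in the frame of stand above 0.1117 m).
It fails at once if the bending iron is moved more than 25 mm (distance of bending_iron from where it was at the start of the episode above 0.025 m).
It fails at once if the feed roll is moved more than 25 mm (distance of feed_roll from where it was at the start of the episode above 0.025 m).
It fails at once if the typebar guide is moved more than 25 mm (distance of typebar_guide from where it was at the start of the episode above 0.025 m).
It also fails if it takes over 42 s, if anything falls off the work surface, if the arm or the gripper's body presses on something with over 40 N, if the wrist force passes 120 N, or if a joint passes its speed limit or range.

ROBOT

A 6-joint arm with a two-finger parallel gripper is mounted at the origin on the work surface. World frame = base frame: x ahead of the robot, y to its left, z up, the work surface at z = 0. Lengths are in m, angles in rad, forces in N, time in s.
With the tool pointing down it reaches from about 0.375 to 0.9 m from the base axis. Payload 3.1 kg.
Tool frame: the origin (TCP) lies at the very end of the fingers, on their centre line; the grasp point (between the pads) lies 19 mm behind it (manip.tcp_to_grasp is the distance from the TCP to the grasp point, in m); z points along the fingers, y is the line along which they close (so a half turn about z gives the same grasp; the last joint's range is limited). The gripper opens to 85 mm and grips with 20 to 120 N. Pads are 22 mm wide; open, the fingers measure 114 mm over their backs; the gripper's body (76 mm by 85 mm) begins 54 mm behind the grasp point. The pads swing forward as they close: fully open they stand 13 mm farther back than shut.
Start: joints at [-1.415, 0.527, 1.433, -0, 1.181, -0.178], TCP at [0.205, -0.59, 0.231] pointing down, gripper open.
Joint ranges: [-3.08, 3.08], [-0.75, 2.2], [0.22, 2.44], [-1.43, 4.57], [0, 2.65], [-2.85, 2.85]. Speed limits (rad/s): [2.79, 2.79, 3.14, 3.14, 3.14, 3.14].

INTERFACE

Orientations are given as a unit quaternion [x, y, z, w].
In Python, from station import manip gives the robot as it stands. The module is installed in compiled form; this text tells all that it offers.
- The arm moves only by the tool step_arm, never from a script. Its argument "commands" is one flat list of numbers, 6 for each row, row after row: the shift along the tool's x, y, z in m, then the turn, a rotation vector about the tool's x, y, z in degrees. A call has exactly 10 rows; each row is the pose to reach, as a shift and turn from the pose commanded when the call began, along the tool's axes at that moment; what a row does not reach only later rows make up. A row lasts 1/10 s, in which the tool goes at most 50 mm and 8.59 degrees, less where a joint would pass 70% of its speed; a pose out of reach is approached as far as the arm can. A call with a gripper value outside its range is refused whole. "jaw" is the opening in per cent of the stroke, from 0 (shut) to 100 (fully open), set as the call begins (left out, the last holds). The fingers move at their own pace and stop on an object; "grip_force" is the grip in N (left out, the last holds). Time passes only in rows, so rows that repeat a pose let the fingers close, or fill a call up. It gives the time, the measured TCP pose, the force, the opening and the grip force at its end, in the units of the state.
- manip.sense(): the state, without advancing time (a new reading comes with each control period).
- manip.snapshot(name): name is "side" or "top" or "wrist"; returns a dict with "pixels" (384x512x3 uint8, blue, green, red), "fx", "fy", "cx", "cy" (pixels), "R" (3x3) and "t" (3): a world point X has camera coordinates R X + t; the wrist camera has in their place "mount" (4x4, takes a point from camera to tool coordinates, whose origin is the TCP and whose axes are the flange's). Camera axes: x right, y down, z forward; pixel columns grow to the right and rows downward; lengths in m; the calibration is good to about 2 mm. The wrist camera is an equidistant fisheye: a pixel r from the principal point sees the ray r / f radians off the axis. A picture is of the moment at which its call begins: read the wrist's pose just before it. There is no depth.
- manip.sign_off(): hands the job in; it is judged then, once.
The state is a dict: "t": time; "q": joint angles; "qd": joint speeds; "tau": joint torques, N m; "tcp_pos": TCP position; "tool_rot": TCP orientation; "force": force on the tool from outside, world axes, zero at the start; "ft_torque": the same for the moment, N m; "finger_gap": opening from 0.0 (shut) to 1.0 (fully open); "gripper_force": force on a finger pad.
Only numpy, scipy, OpenCV 4.12 (cv2) and the standard library are available. Lean on these libraries where they do the work, as an engineer would, in place of code of your own. Each camera call takes 0.05 s, during which the arm holds its last target. There are 200 camera calls.

## Working session

There is one attempt and no reset: what is moved stays moved. The work goes in short steps, Python scripts to look and compute and a tool call to move; the robot and the scene stay as the last step left them, time stands still between calls to the robot, and variables do not carry over. Pictures are saved under pics/ and viewed, at most 10 in all, crops included, and the job is handed in when it is done.

Besides the shell and the picture viewer there is one more tool, called after "Call:" as name(argument=value, ...) on one line, values as JSON. step_arm: Moves the arm, as the interface text tells. Its arguments: {"type":"object","properties":{"commands":{"type":"array","items":{"type":"number"}},"jaw":{"type":"number"},"grip_force":{"type":"number"}},"required":["commands"]}

```bash
mkdir -p pics
cat > h.py <<'E'
import numpy as np, cv2, pickle
from station import manip
def snap(n,f):
    s=manip.sense(); p=manip.snapshot(n); p['s']=s
    cv2.imwrite(f'pics/{f}.png',np.asarray(p['pixels'])); pickle.dump(p,open(f'pics/{f}.pkl','wb')); return p
E
python3 - <<'E'
from h import *
for n in('top','side'):
    p=snap(n,n+'0'); print(n,p['fx'],p['fy'],p['cx'],p['cy'],np.round(p['R'],4).tolist(),np.round(p['t'],4).tolist())
s=manip.sense(); print(s['t'],s['tcp_pos'],s['tool_rot'],s['force'],manip.tcp_to_grasp)
E
```

```text
top 402.51420985613765 402.51420985613765 253.56923551736074 194.19448179815456 [[0.0109, -0.9995, 0.0296], [-0.9889, -0.0152, -0.1479], [0.1483, -0.0277, -0.9886]] [-0.0841, 0.5523, 1.1182]
side 447.4231296585149 447.4231296585149 253.55490330883998 188.15911963528922 [[-0.9006, -0.4342, 0.0185], [-0.261, 0.5064, -0.8219], [0.3475, -0.745, -0.5694]] [0.4493, 0.2464, 1.2248]
0.1 [ 0.20471718 -0.58983511  0.23040425] [ 9.86104596e-01  1.66122612e-01  2.79231188e-05 -1.00085232e-03] [ 0.77534754 -0.37685748  0.69597815] 0.0187
```

View pics/top0.png

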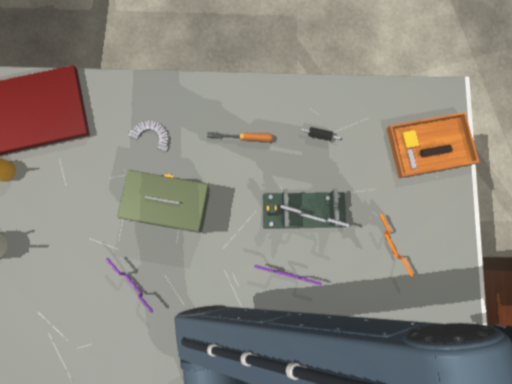

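View pics/side0.png

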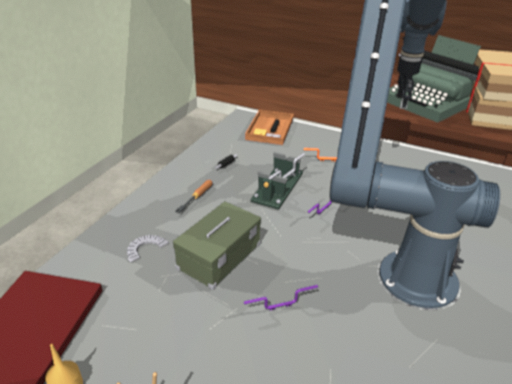

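Run:
```python
from h import *
a=cv2.imread('pics/top0.png')[170:250,240:370]; b=cv2.imread('pics/side0.png')[130:220,240:350]
a=cv2.resize(a,(780,480),interpolation=cv2.INTER_CUBIC)
cv2.imwrite('pics/c0.png',a)
```

```text
(no output)
```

View pics/c0.png

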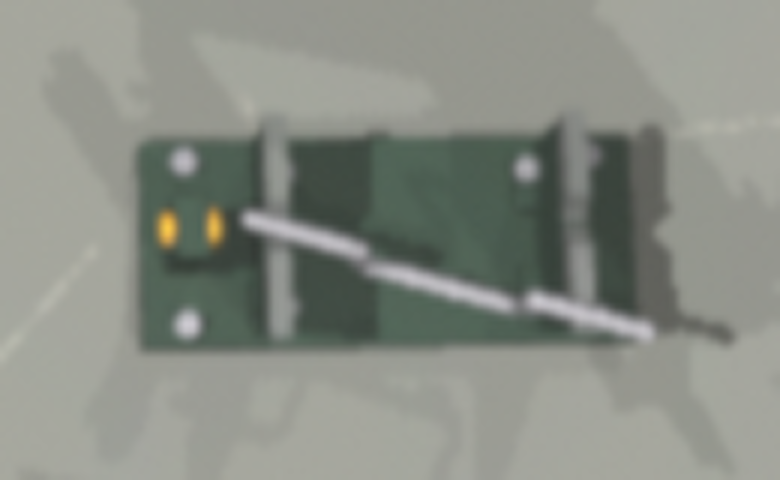

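```bash
cat >> h.py <<'E'
def back(p,uv,z):
    R,t=np.array(p['R']),np.array(p['t']); c=-R.T@t
    d=R.T@np.array([(uv[0]-p['cx'])/p['fx'],(uv[1]-p['cy'])/p['fy'],1]); return c+d*(z-c[2])/d[2]
def proj(p,X):
    c=np.array(p['R'])@X+np.array(p['t']); return np.array([p['fx']*c[0]/c[2]+p['cx'],p['fy']*c[1]/c[2]+p['cy']])
E
python3 - <<'E'
from h import *
from scipy.optimize import least_squares
p=pickle.load(open('pics/top0.pkl','rb'))
f=lambda u:np.array([240+(u[0]-2.5)/6,170+(u[1]-2.5)/6])
P=[((70,52,.088),(273,120)),((70,-52,.088),None)]
# stand pts <- crop px (stand +y = image down)
obs=[((70,-52,88),(273,120)),((70,52,88),(284,337)),((-70,-52,88),(573,116)),((-70,52,88),(586,325)),
((130,-52,16),(140,140)),((130,52,16),(140,350)),((-114,-52,16),(632,135)),((98,0,88),(214,228))]
def w(th,X):
    c,s=np.cos(th[2]),np.sin(th[2]); return np.array([th[0]+c*X[0]-s*X[1],th[1]+s*X[0]+c*X[1],X[2]])
r=lambda th:np.concatenate([proj(p,w(th,np.array(X)/1000))-f(u) for X,u in obs])
o=least_squares(r,[.55,-.17,1.57],loss='soft_l1'); print(o.x,np.round(6*r(o.x).reshape(-1,2),1).tolist())
th=o.x
for n,u,z in(('stop tip',(243,217),.0817),('far tip',(652,333),.095)):
    X=back(p,f(u),z); d=X[:2]-th[:2];c,s=np.cos(th[2]),np.sin(th[2]); print(n,X,'stand',c*d[0]+s*d[1],-s*d[0]+c*d[1])
E
```

```text
[ 0.5131563  -0.23524324  1.59864414] [[1.7, -5.0], [-2.8, 2.5], [1.7, -4.6], [-0.7, 10.0], [-2.6, 0.0], [1.7, 1.6], [-2.6, -1.0], [3.3, -0.7]]
stop tip [ 0.51612759 -0.14974092  0.0817    ] stand 0.08538643528726261 -0.005350882799599297
far tip [ 0.46390735 -0.33565623  0.095     ] stand -0.0990027643142046 0.0520257748036712
```

Call:
step_arm(commands=[0.037, -0.018, 0.009, 0, 0, -8, 0.074, -0.036, 0.018, 0, 0, -16, 0.111, -0.054, 0.027, 0, 0, -24, 0.148, -0.072, 0.036, 0, 0, -32, 0.185, -0.09, 0.045, 0, 0, -40, 0.222, -0.108, 0.054, 0, 0, -48, 0.259, -0.126, 0.063, 0, 0, -56, 0.296, -0.144, 0.072, 0, 0, -64, 0.333, -0.162, 0.08, 0, 0, -72, 0.333, -0.162, 0.08, 0, 0, -72.5], jaw=30)

```text
t: 1.1
tcp_pos: [0.4682, -0.3235, 0.1498]
tool_rot: [0.694, 0.72, 0.001, -0.002]
force: [-0.8, -1.1, -0.7]
finger_gap: 0.3
gripper_force: 0.0
```

Run:
```python
from h import *
p=snap('wrist','w1'); s=p['s']; print(s['t'],s['tcp_pos'],s['tool_rot'],s['q'],s['force'],s['finger_gap'])
print(p['fx'],p['cx'],p['cy'],np.round(p['mount'],4).tolist())
```

```text
1.1 [ 0.46820592 -0.32354593  0.14977541] [ 0.6942997   0.71968301  0.00079609 -0.00191223] [-0.80175466  0.56164777  1.64897471  0.00181485  0.93484779 -0.83873483] [-0.80107289 -1.13109072 -0.72437773] 0.30036963746852635
297.3186396354542 253.8910081655239 188.71731227154294 [[0.0003, -0.9528, -0.3035, 0.0769], [1.0, 0.0004, -0.0003, -0.0017], [0.0004, -0.3035, 0.9528, -0.1429], [0.0, 0.0, 0.0, 1.0]]
```

View pics/w1.png

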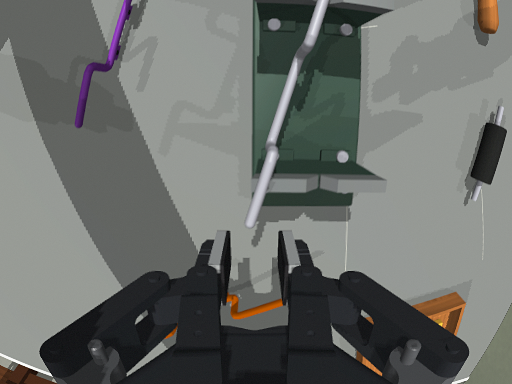

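```bash
cat >> h.py <<'E'
from scipy.spatial.transform import Rotation as Ro
TH=np.array([.5132,-.2352,1.5986])
def st(X):
    c,s=np.cos(TH[2]),np.sin(TH[2]); d=X[:2]-TH[:2]; return np.array([c*d[0]+s*d[1],-s*d[0]+c*d[1],X[2]])
def wback(p,uv,z):
    M=np.array(p['mount']);s=p['s'];R=Ro.from_quat(s['tool_rot']).as_matrix()
    v=np.array([uv[0]-p['cx'],uv[1]-p['cy']]);r=np.hypot(*v);a=r/p['fx']
    d=R@M[:3,:3]@np.r_[v/r*np.sin(a),np.cos(a)]; c=R@M[:3,3]+s['tcp_pos']; return c+d*(z-c[2])/d[2]
E
python3 - <<'E'
from h import *
p=pickle.load(open('pics/w1.pkl','rb'))
for n,u,z in(('tip',(249,224),.093),('tipmid',(251,219),.093),('rod',(262,183),.093),('elbow',(272,152),.093),('std inner? L',(250,178),.088),('std outer L',(250,191),.088),('R in',(374,181),.088),('R out',(386,191),.088),('notch in',(320,176),.088),('notch bottom in',(319,188),.076)):
    X=wback(p,u,z); print(n,X.round(4),st(X).round(4))
print('tcp',st(p['s']['tcp_pos']))
E
```

```text
tip [ 0.4633 -0.3374  0.093 ] [-0.1008  0.0527  0.093 ]
tipmid [ 0.4646 -0.3333  0.093 ] [-0.0967  0.0513  0.093 ]
rod [ 0.4714 -0.3056  0.093 ] [-0.0693  0.0437  0.093 ]
elbow [ 0.4773 -0.2833  0.093 ] [-0.0471  0.0372  0.093 ]
std inner? L [ 0.4629 -0.3037  0.088 ] [-0.0671  0.0522  0.088 ]
std outer L [ 0.4632 -0.3135  0.088 ] [-0.0768  0.0522  0.088 ]
R in [ 0.5566 -0.3022  0.088 ] [-0.0681 -0.0416  0.088 ]
R out [ 0.5684 -0.3097  0.088 ] [-0.076  -0.0531  0.088 ]
notch in [ 0.5135 -0.3002  0.088 ] [-0.065   0.0015  0.088 ]
notch bottom in [ 0.5165 -0.3129  0.076 ] [-0.0778 -0.0012  0.076 ]
tcp [-0.08706095  0.04743272  0.14977541]
```

Call:
step_arm(commands=[0, 0, 0.005, 0, 0, 0, 0, 0, 0.01, 0, 0, 0, 0, 0, 0.015, 0, 0, 0, 0, 0, 0.02, 0, 0, 0, 0, 0, 0.025, 0, 0, 0, 0, 0, 0.03, 0, 0, 0, 0, 0, 0.03, 0, 0, 0, 0, 0, 0.03, 0, 0, 0, 0, 0, 0.03, 0, 0, 0, 0, 0, 0.03, 0, 0, 0])

```text
t: 2.15
tcp_pos: [0.4666, -0.3284, 0.1216]
tool_rot: [0.697, 0.717, -0.0, 0.0]
force: [0.4, 0.2, -0.2]
finger_gap: 0.301
gripper_force: 0.0
```

Run:
```python
from h import *
s=manip.sense(); print(st(s['tcp_pos']),Ro.from_quat(s['tool_rot']).as_matrix()[:,0],s['force'])
```

```text
[-0.09185935  0.04921882  0.12157544] [-2.85438146e-02  9.99592417e-01 -5.00880458e-04] [ 0.39274586  0.22511272 -0.23234871]
```

Call:
step_arm(commands=[0, 0, 0.008, 0, 0, 0, 0, 0, 0.016, 0, 0, 0, 0, 0, 0.024, 0, 0, 0, 0, 0, 0.032, 0, 0, 0, 0, 0, 0.04, 0, 0, 0, 0, 0, 0.048, 0, 0, 0, 0, 0, 0.052, 0, 0, 0, 0, 0, 0.052, 0, 0, 0, 0, 0, 0.052, 0, 0, 0, 0, 0, 0.052, 0, 0, 0])

```text
t: 3.15
tcp_pos: [0.4666, -0.3285, 0.0697]
tool_rot: [0.697, 0.717, -0.0, 0.0]
force: [0.4, -0.0, -0.1]
finger_gap: 0.298
gripper_force: 0.0
```

Call:
step_arm(commands=[0, 0.003, 0, 0, 0, 0, 0, 0.006, 0, 0, 0, 0, 0, 0.009, 0, 0, 0, 0, 0, 0.012, 0, 0, 0, 0, 0, 0.015, 0, 0, 0, 0, 0, 0.018, 0, 0, 0, 0, 0, 0.021, 0, 0, 0, 0, 0, 0.024, 0, 0, 0, 0, 0, 0.027, 0, 0, 0, 0, 0, 0.03, 0, 0, 0, 0])

```text
t: 4.15
tcp_pos: [0.4966, -0.3274, 0.0693]
tool_rot: [0.697, 0.717, 0.0, -0.0]
force: [-0.1, 0.1, -0.3]
finger_gap: 0.301
gripper_force: 0.2
```

Call:
step_arm(commands=[0, 0.003, 0, 0, 0, 0, 0, 0.006, 0, 0, 0, 0, 0, 0.009, 0, 0, 0, 0, 0, 0.012, 0, 0, 0, 0, 0, 0.015, 0, 0, 0, 0, 0, 0.018, 0, 0, 0, 0, 0, 0.02, 0, 0, 0, 0, 0, 0.022, 0, 0, 0, 0, 0, 0.024, 0, 0, 0, 0, 0, 0.024, 0, 0, 0, 0])

```text
t: 5.15
tcp_pos: [0.5206, -0.3268, 0.0693]
tool_rot: [0.697, 0.717, 0.0, 0.0]
force: [-0.0, -0.4, -0.8]
finger_gap: 0.304
gripper_force: 0.0
```

Run:
```python
from h import *
p=snap('wrist','w2'); s=p['s']; print(st(s['tcp_pos']),s['force'])
```

```text
[-0.0917798  -0.00486734  0.06930855] [-0.02673293 -0.37226866 -0.76944848]
```

View pics/w2.png

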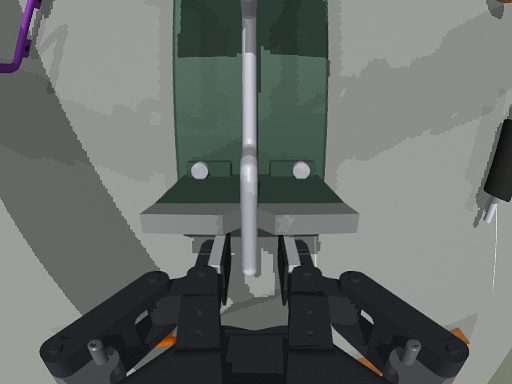

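Call:
step_arm(commands=[0, 0, -0.01, 0, 0, 0, 0, 0, -0.02, 0, 0, 0, 0, 0, -0.035, 0, 0, 0, 0, 0, -0.05, 0, 0, 0, -0.01, 0, -0.06, 0, 0, 0, -0.02, -0.002, -0.06, 0, 0, 0, -0.03, -0.004, -0.06, 0, 0, 0, -0.044, -0.005, -0.06, 0, 0, 0, -0.044, -0.005, -0.06, 0, 0, 0, -0.044, -0.005, -0.06, 0, 0, 0])

```text
t: 6.2
tcp_pos: [0.516, -0.3713, 0.1284]
tool_rot: [0.697, 0.717, 0.0, -0.001]
force: [0.4, 0.6, 0.1]
finger_gap: 0.301
gripper_force: 0.0
```

Call:
step_arm(commands=[0, 0, 0, 0, 0, 0, 0, 0, 0, 0, 0, 0, 0, 0, 0.01, 0, 0, 0, 0, 0, 0.02, 0, 0, 0, 0, 0, 0.03, 0, 0, 0, 0, 0, 0.04, 0, 0, 0, 0, 0, 0.05, 0, 0, 0, 0, 0, 0.058, 0, 0, 0, 0, 0, 0.058, 0, 0, 0, 0, 0, 0.058, 0, 0, 0], jaw=0)

```text
t: 7.2
tcp_pos: [0.5165, -0.3709, 0.0711]
tool_rot: [0.697, 0.717, 0.0, -0.0]
force: [0.1, -0.3, 0.4]
finger_gap: 0.001
gripper_force: 0.0
```

Run:
```python
from h import *
p=pickle.load(open('pics/w2.pkl','rb')); print('tip',st(wback(p,(249,275),.0817)))
s=manip.sense(); print(st(s['tcp_pos']),s['force'],s['finger_gap'])
```

```text
tip [-0.10383162 -0.00060974  0.0817    ]
[-0.13577366  0.00042738  0.07106378] [ 0.06770762 -0.25539635  0.4113438 ] 0.0009417614476023167
```

Call:
step_arm(commands=[0.003, 0, 0, 0, 0, 0, 0.006, 0, 0, 0, 0, 0, 0.009, 0, 0, 0, 0, 0, 0.012, 0, 0, 0, 0, 0, 0.014, 0, 0, 0, 0, 0, 0.016, 0, 0, 0, 0, 0, 0.018, 0, 0, 0, 0, 0, 0.02, 0, 0, 0, 0, 0, 0.022, 0, 0, 0, 0, 0, 0.022, 0, 0, 0, 0, 0])

```text
t: 8.2
tcp_pos: [0.516, -0.3487, 0.0713]
tool_rot: [0.697, 0.717, -0.0, 0.0]
force: [-0.0, 0.3, 0.1]
finger_gap: -0.001
gripper_force: 0.0
```

Call:
step_arm(commands=[0.0003, 0, 0, 0, 0, 0, 0.0006, 0, 0, 0, 0, 0, 0.0009, 0, 0, 0, 0, 0, 0.0012, 0, 0, 0, 0, 0, 0.0015, 0, 0, 0, 0, 0, 0.0018, 0, 0, 0, 0, 0, 0.0021, 0, 0, 0, 0, 0, 0.0024, 0, 0, 0, 0, 0, 0.0027, 0, 0, 0, 0, 0, 0.003, 0, 0, 0, 0, 0])

```text
t: 9.2
tcp_pos: [0.5159, -0.3459, 0.0713]
tool_rot: [0.697, 0.717, 0.0, 0.0]
force: [1.1, -1.2, 0.1]
finger_gap: 0.002
gripper_force: 0.4
```

Run:
```python
from h import *
p=snap('wrist','w3'); s=p['s']; print(st(s['tcp_pos']),s['force'])
t=snap('top','top3')
a=cv2.resize(np.asarray(t['pixels'])[170:250,240:370],(585,360),interpolation=cv2.INTER_CUBIC); b=np.asarray(p['pixels'])[:300,120:390]
b=cv2.resize(b,(324,360)); cv2.imwrite('pics/c3.png',np.hstack([a,b])[:,:800])
```

```text
[-0.11073125  0.00040094  0.07133026] [ 1.06987322 -1.19387476  0.06132316]
```

View pics/c3.png

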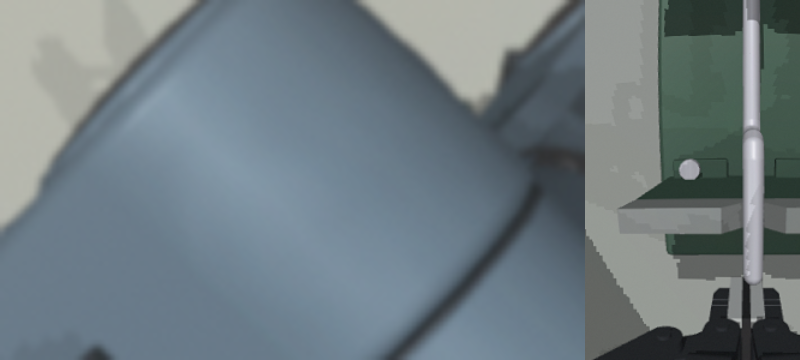

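Call:
step_arm(commands=[0.0002, 0, 0, 0, 0, 0, 0.0004, 0, 0, 0, 0, 0, 0.0006, 0, 0, 0, 0, 0, 0.0008, 0, 0, 0, 0, 0, 0.001, 0, 0, 0, 0, 0, 0.0012, 0, 0, 0, 0, 0, 0.0014, 0, 0, 0, 0, 0, 0.0016, 0, 0, 0, 0, 0, 0.0018, 0, 0, 0, 0, 0, 0.002, 0, 0, 0, 0, 0])

```text
t: 10.3
tcp_pos: [0.5159, -0.3443, 0.0714]
tool_rot: [0.697, 0.717, -0.0, 0.0]
force: [0.1, -2.9, -0.1]
finger_gap: -0.001
gripper_force: 1.2
```

Call:
step_arm(commands=[0.0002, 0, 0, 0, 0, 0, 0.0004, 0, 0, 0, 0, 0, 0.0006, 0, 0, 0, 0, 0, 0.0008, 0, 0, 0, 0, 0, 0.001, 0, 0, 0, 0, 0, 0.0012, 0, 0, 0, 0, 0, 0.0014, 0, 0, 0, 0, 0, 0.0015, 0, 0, 0, 0, 0, 0.0015, 0, 0, 0, 0, 0, 0.0015, 0, 0, 0, 0, 0])

```text
t: 11.3
tcp_pos: [0.5162, -0.3438, 0.0717]
tool_rot: [0.697, 0.717, -0.0, 0.001]
force: [-0.1, -6.3, -0.3]
finger_gap: 0.003
gripper_force: 3.0
```

Call:
step_arm(commands=[-0.001, 0, 0, 0, 0, 0, -0.003, 0, 0, 0, 0, 0, -0.006, 0, 0, 0, 0, 0, -0.012, 0, 0, 0, 0, 0, -0.02, 0, 0, 0, 0, 0, -0.03, 0, 0, 0, 0, 0, -0.04, 0, 0, 0, 0, 0, -0.05, 0, 0, 0, 0, 0, -0.06, 0, 0, 0, 0, 0, -0.06, 0, 0, 0, 0, 0])

```text
t: 12.3
tcp_pos: [0.5176, -0.4046, 0.0714]
tool_rot: [0.698, 0.717, -0.0, 0.001]
force: [0.5, -0.1, 0.1]
finger_gap: -0.001
gripper_force: 0.0
```

Call:
step_arm(commands=[0, 0, -0.02, 0, 0, 0, -0.01, 0, -0.05, 0, 0, 0, -0.04, -0.02, -0.08, 0, 0, 0, -0.08, -0.05, -0.1, 0, 0, 0, -0.12, -0.08, -0.12, 0, 0, 0, -0.15, -0.11, -0.13, 0, 0, 0, -0.18, -0.15, -0.14, 0, 0, 0, -0.2, -0.19, -0.15, 0, 0, 0, -0.2, -0.22, -0.15, 0, 0, 0, -0.2, -0.22, -0.15, 0, 0, 0])

```text
t: 13.3
tcp_pos: [0.2987, -0.6094, 0.2215]
tool_rot: [0.699, 0.715, -0.0, -0.001]
force: [0.8, 0.1, -0.6]
finger_gap: 0.003
gripper_force: 0.0
```

Run:
```python
from h import *
t=snap('top','top4');s=snap('side','side4')
a=cv2.resize(np.asarray(t['pixels'])[180:240,255:365],(770,420),interpolation=cv2.INTER_CUBIC); cv2.imwrite('pics/c4.png',a)
for X in((.098,0,.0817),(-.098,0,.0817)):
    c,q=np.cos(TH[2]),np.sin(TH[2]); W=np.array([TH[0]+c*X[0]-q*X[1],TH[1]+q*X[0]+c*X[1],X[2]]); print((proj(t,W)-[255,180])*7+3)
```

```text
[147.09896737 196.95644439]
[637.66277206 190.3777013 ]
```

View pics/c4.png

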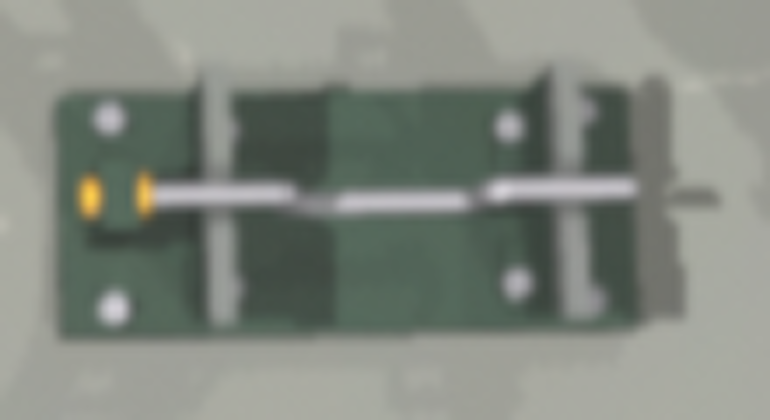

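The rod runs straight through both notches. Its stop tip meets the brass face at about (150,195), and its far tip is at (636,187), which is where a butted rod should end.

```bash
python3 -c "
from station import manip; print(manip.sign_off())"
```

```text
the job is handed in; nothing more can be done
None
```

The job is handed in: in the last picture both ends of the bail lie in their notches with its tip against the brass stop, and the arm never touched the other things on the desk; no verdict came back.

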